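# Close the leaf drill jig over a casting

## Task

Make the drill jig ready for drilling by pushing with the fingertips, lifting nothing: push the round casting along its nest until it is fully home against the end stop, then fold the hinged drill plate down over it until it lies shut, without slamming it, and last swing the latch strap fully across the plate's tongue. Leave the other castings and the tools where they lie.

Things in the scene. Friction and masses are not known exactly. Their poses are not given: they have to be found in the camera images.
- jig: Steel leaf drill jig bolted to the table. Origin: centre of its underside, on the table; z up, y along its length towards the latch end, x across. Foot plate 150 x 300 mm (x, y), 18 mm thick; body on it 116 x 245 mm. At its -y end hinge lugs (x +-45 to 55, y -100, up to 92 mm high) carry the drill plate. A rest for the plate's tongue (36 mm in x, y 83 to 107) rises 73 mm above the table
- nest_home (a point): Point on the jig where, in plan, the casting's centre lies when home: jig x 0, y -42 mm, 55 mm above the table. The nest floor is 40 mm above the table; nest: straight channel along jig y, 69 mm wide, between rails 12 mm high (y -75 to +20). End stop at its -y end: block 50 mm wide, face at y -75, top 60 mm above the table. Open from above; nothing stands between rails and rest
- casting_center (a point): Centre, half-way up the wall, of the casting in the nest: round open aluminium dish, 66 mm diameter, wall 26 mm high, hub in the middle 29 mm high, about 0.1 kg. Loose on the nest floor between the rails, 1.5 mm play each side. Starts 12 to 28 mm short of the end stop, towards +y of the jig; home when its wall touches the stop
- leaf (a joint): Hinged drill plate, rad: 0 = shut (level over the casting, on the rest), grows as it opens, stop at 2.0. Starts 1.65 to 1.95, a little past upright, leaning to -y of the jig. Stiff hinge: stays where it is left; 4 to 6 N near its end moves it shut. Shut, its top is 85 mm above the table; that face looks to -y of the jig when open and is the one to push
- leaf_hinge (a point): Middle of the drill plate's hinge axis: jig x 0, y -100 mm, 79 mm above the table; the axis runs along jig x in mid thickness of the plate. Aluminium plate 12 mm thick, 84 mm wide, last 30 mm a tongue 40 mm wide. Steel drill bushings stand 2.5 mm proud of its top face, 33 to 83 mm from the axis
- leaf_end (a point): Middle of the end of the drill plate's tongue (mid thickness), 210 mm from the hinge axis
- strap (a joint): Latch strap, rad: 0 = fully across the plate's tongue, at its stop, pointing to -x of the jig; grows as it swings out level, clockwise seen from above; at 1.57 it points to +y of the jig, clear of the plate. Starts 1.1 to 1.7, stays where it is left; about 1.5 N at its knob moves it
- strap_pivot (a point): Vertical pivot of the latch strap: jig x 46, y 98 mm, 92 mm above the table, on a round post 22 mm thick. Strap: dark steel bar 22 mm wide, 10 mm thick, 87 to 97 mm above the table, reaching 93 mm from the pivot; pivot screw head up to 103 mm
- strap_knob (a point): Upright black knob at the strap's end, 85 mm from the pivot; the point is on its axis 116 mm above the table. Knob 14 mm in diameter from 97 to 117 mm above the table, head 18 mm, top at 132 mm
- spare_casting_a: Bystander: another such casting, on the table beyond the hinge end of the jig; origin under its centre
- spare_casting_b: Bystander: another such casting, on the table on the robot's side of the jig; origin under its centre
- chuck_key: Bystander: steel T-shaped drill chuck key, 107 x 90 x 20 mm, lying beyond the latch end of the jig; origin under its middle
- deburring_tool: Bystander: screwdriver-like deburring tool, 150 mm long, lying along the far side of the jig; origin under its middle
- chip_brush: Bystander: chip brush, 220 mm long, lying to the right; origin under its middle
- oil_bottle: Bystander: grey oil bottle, 60 mm diameter, 165 mm high, standing beyond the jig to the right; origin under its centre
- caliper: Bystander: caliper, 200 mm long, 11 mm high, lying beyond the jig to the left; origin under its beam's middle
There are look-alikes about, which are no part of the job. Leave any brown or yellow look-alike of the part that bears casting_center alone.

How it is judged:
By the outcome, as a careful person would: the job done as asked, in the order asked, and still so for the second after the job is handed in, with the robot touching nothing.
It also fails if it takes over 59 s, if anything falls off the work surface, if the arm or the gripper's body presses on something with over 40 N, if the wrist force passes 120 N, or if a joint passes its speed limit or range.

## Robot

A 7-joint arm with a two-finger parallel gripper is mounted at the origin on the work surface. World frame = base frame: x ahead of the robot, y to its left, z up, the work surface at z = 0. Lengths are in m, angles in rad, forces in N, time in s.
With the tool pointing down it reaches from about 0.4 to 0.85 m from the base axis. Payload 10.4 kg.
Tool frame: the origin (TCP) lies between the finger pads; the fingertips stand 19 mm ahead of it and the grasp point (between the pads) is the TCP; z points along the fingers, y is the direction in which the jaws open and shut (so a half turn about z gives the same grasp; the last joint's range is limited). The gripper opens to 85 mm and grips with 20 to 120 N. Pads are 22 mm wide; open, the fingers measure 114 mm over their backs; the gripper's body (76 mm by 85 mm) begins 54 mm behind the grasp point. The pads swing forward as they close: fully open they stand 13 mm farther back than shut.
Start: joints at [-1.153, 0.332, -0.065, 1.46, 0.022, 1.35, -0.088], TCP at [0.267, 0.565, 0.25] pointing down, gripper open.
Joint ranges: [-2.6, 2.6], [-0.5, 2.12], [-1.47, 1.34], [0.16, 2.42], [-1.27, 4.41], [0.06, 2.06], [-2.6, 2.6]. Speed limits (rad/s): [2.22, 2.22, 2.79, 2.79, 3.14, 3.14, 3.14].

## Interface

Orientations are given as a unit quaternion [x, y, z, w].
In Python, from workcell import manip gives the robot as it stands.
- The arm moves only by the shell command python3 -m jog 'ROWS' [FORCE]. ROWS is JSON, a list of rows, each an object with "offset": the shift along the tool's x, y, z as a fraction of full scale, a list of three; "rotation": the turn, a rotation vector about the tool's x, y, z as a fraction of full scale, a list of three; "fingers": the opening, from -1 (shut) to 1 (fully open), so that 0 is half open. A call has 1 to 8 rows; each row shifts and turns the commanded pose from where the row before left it, along the tool's axes as they then stand; what a row does not reach is not made up. Full scale, the value 1, is 0.15 m for a shift and 2 rad for a turn. A row lasts 1/8 s, in which the tool goes at most 62.5 mm and 10.7 degrees, less where a joint would pass 70% of its speed; a pose out of reach is approached as far as the arm can. A call with a number of a shift or a turn outside -1 to 1 is refused whole. A call with a gripper value outside its range is refused whole. The fingers move at their own pace and stop on an object; FORCE is the grip in N (left out, the last holds). Time passes only in rows, so rows that do not move let the fingers close. It gives the time, the measured TCP pose, the force and the opening at its end, in the units of the state.
- manip.get_obs(): the state, without advancing time (a new reading comes with each control period).
- manip.camera(name): name is "scene" or "top" or "wrist"; returns the picture (384x512x3 uint8, red, green, blue); there is no depth.
- manip.camera_info(name): a dict with "mtx" (3x3 intrinsics, pixels), "xyz" and "rotation" of the camera in the world. Camera axes: x right, y down, z forward; pixel columns grow to the right and rows downward; lengths in m; the calibration is good to about 2 mm. The wrist camera is an equidistant fisheye: a pixel r from the principal point sees the ray r / f radians off the axis. A picture is of the moment at which its call begins: read the wrist's pose just before it. camera_info takes no time and is no camera call; for the wrist camera it gives the pose at the moment of the call.
- manip.hand_in(): hands the job in, once; it reports no verdict.
Trained networks look in the newest picture that a camera, given by its name, has taken for a name from the list of things; names that differ only in an ending like _2 or _b are one class to them, and where a whole thing is asked for, a point or a joint stands for the part that bears it (a point fixed in the world has none). Each returns a list of dicts, best first, with "conf" (0 to 1); they miss things now and then, are a little off and sometimes report something else, mostly with a low value. They report only what shows in the picture. A call takes as long as a camera call. They do not tell look-alikes from the thing itself.
- manip.recognise(camera, query): "bbox" ([left, top, right, bottom] in pixels, round what is visible of it).
The state is a dict: "clock": time; "joint_pos": joint angles; "joint_velocities": joint speeds; "tau": joint torques, N m; "position": TCP position; "ee_rot": TCP orientation; "ft_force": force on the tool from outside, world axes, zero at the start; "torque": the same for the moment, N m; "grip_width": opening from 0.0 (shut) to 1.0 (fully open).
Only numpy, scipy, OpenCV 4.12 (cv2) and the standard library are available. Lean on these libraries where they do the work, as an engineer would, in place of code of your own. Each camera call takes 0.05 s, during which the arm holds its last target. There are 200 camera calls.

## Working session

There is one attempt and no reset: what is moved stays moved. The work goes in short steps, Python scripts to look and compute and a shell command to move; the robot and the scene stay as the last step left them, time stands still between calls to the robot, and variables do not carry over. Pictures are saved under pics/ and viewed, about 8 in all and at most 12, crops included, and the job is handed in when it is done.

```bash
mkdir -p pics; ls; python3 - <<'E'
from workcell import manip
import cv2,json
o=manip.get_obs(); print({k:o[k] for k in('clock','position','ee_rot','ft_force','grip_width')})
for c in('scene','top'):
    im=manip.camera(c); cv2.imwrite(f'pics/{c}0.png',im[:,:,::-1]); i=manip.camera_info(c); print(c,i)
    for q in('jig','casting_center','leaf','leaf_end','leaf_hinge','nest_home','strap','strap_knob','strap_pivot'):
        try: print(q,[( [round(v) for v in d['bbox']],round(d['conf'],2)) for d in manip.recognise(c,q)][:5])
        except Exception as e: print(q,e)
a=cv2.imread('pics/scene0.png');b=cv2.imread('pics/top0.png')
E
```

```text
pics
{'clock': 0.0, 'position': array([0.26653152, 0.5649519 , 0.24954568]), 'ee_rot': array([ 2.18618245e-01,  9.75810224e-01, -6.74943247e-04, -1.21604166e-04]), 'ft_force': array([ 0.69891269,  0.33699006, -0.18392781]), 'grip_width': 1.0027514275066172}
scene {'mtx': array([[347.17240844,   0.        , 250.33774638],
       [  0.        , 347.17240844, 190.79573065],
       [  0.        ,   0.        ,   1.        ]]), 'xyz': array([ 0.84416971, -0.6100456 ,  0.96432488]), 'rotation': array([ 0.91618   ,  0.25131435, -0.08011745, -0.30172254])}
jig [([215, 115, 296, 211], 0.88), ([214, 147, 230, 166], 0.28)]
casting_center [([308, 182, 326, 202], 0.69), ([231, 117, 248, 135], 0.58), ([251, 274, 275, 315], 0.49), ([255, 160, 264, 178], 0.43)]
leaf [([229, 134, 258, 184], 0.89), ([216, 147, 232, 163], 0.73)]
leaf_end [([218, 118, 294, 208], 0.47)]
leaf_hinge [([219, 118, 291, 213], 0.73)]
nest_home [([218, 118, 296, 211], 0.86)]
strap [([280, 116, 289, 141], 0.48)]
strap_knob [([280, 117, 284, 147], 0.6)]
strap_pivot [([283, 118, 287, 140], 0.64), ([217, 115, 296, 210], 0.32)]
top {'mtx': array([[356.83618986,   0.        , 251.95083582],
       [  0.        , 356.83618986, 191.55375238],
       [  0.        ,   0.        ,   1.        ]]), 'xyz': array([ 0.35260224, -0.05144191,  0.99619954]), 'rotation': array([ 0.70802065, -0.70164271,  0.0609047 , -0.05191233])}
jig [([113, 173, 252, 237], 0.67)]
casting_center [([178, 116, 205, 143], 0.87), ([189, 193, 213, 217], 0.64), ([125, 260, 151, 285], 0.57), ([263, 182, 287, 207], 0.57)]
leaf [([228, 167, 241, 216], 0.87)]
leaf_end [([230, 171, 244, 215], 0.88), ([90, 194, 128, 235], 0.75)]
leaf_hinge [([112, 176, 254, 237], 0.67)]
nest_home [([116, 174, 253, 236], 0.63)]
strap [([114, 181, 162, 203], 0.59)]
strap_knob [([116, 180, 159, 206], 0.68), ([265, 181, 285, 206], 0.61)]
strap_pivot [([117, 173, 249, 239], 0.61)]
```

```bash
python3 - <<'E'
import cv2
b=cv2.imread('pics/top0.png')
cv2.imwrite('pics/top_c.png',cv2.resize(b[90:300,70:320],None,fx=3.2,fy=2.85 if 0 else 3.2,interpolation=cv2.INTER_CUBIC)[:600])
a=cv2.imread('pics/scene0.png')
cv2.imwrite('pics/scene_c.png',cv2.resize(a[95:230,190:350],None,fx=4.4,fy=4.4,interpolation=cv2.INTER_CUBIC))
E
```

```text
(no output)
```

View pics/top_c.png

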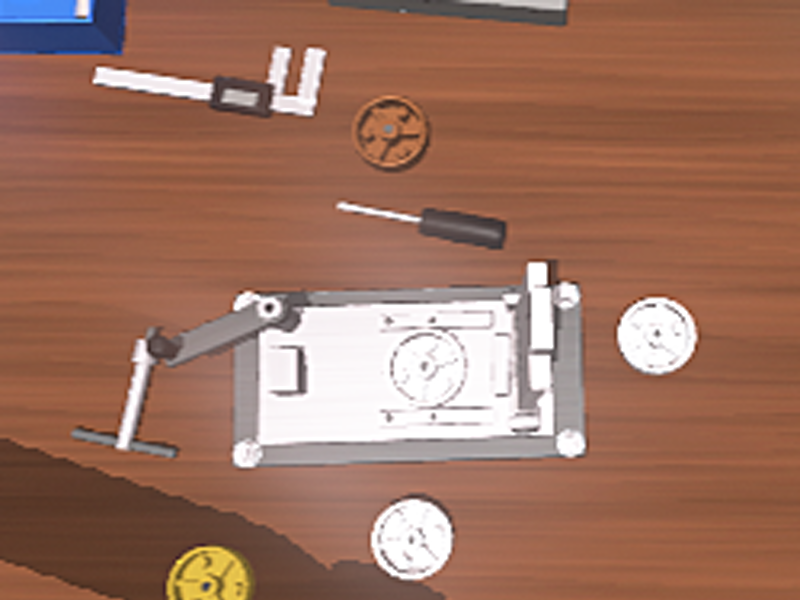

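View pics/scene_c.png

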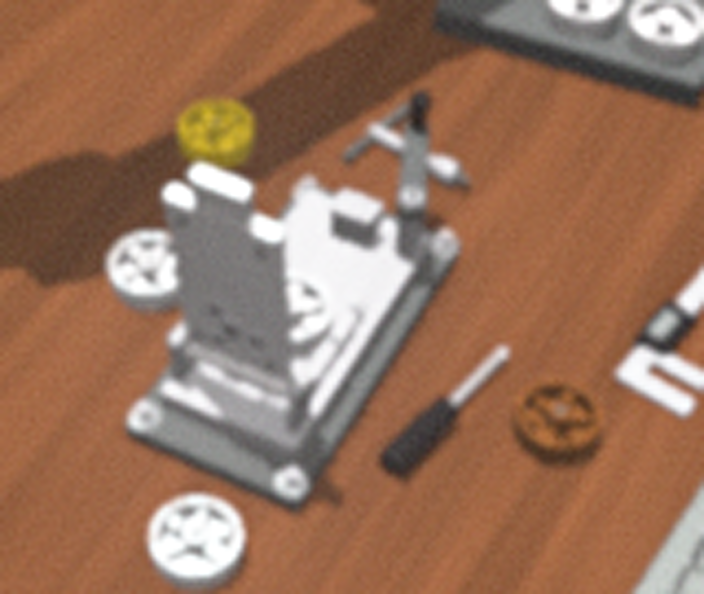

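Silver casting in the nest: crop (428,368), i.e. top px (204,205). It lies between the rails on the jig. The brown (390,132) and yellow (210,585) look-alikes and the silver spares (656,335) and (412,538) lie off the jig. The leaf is upright at crop x≈540. The strap runs from its pivot (269,309) to the knob (160,345), near the chuck key.

```bash
cat > h.py <<'E'
import numpy as np
from workcell import manip
from scipy.spatial.transform import Rotation as R
from scipy.optimize import least_squares
def proj(c,P):
    i=manip.camera_info(c); p=R.from_quat(i['rotation']).inv().apply(np.atleast_2d(P)-i['xyz'])
    if c=='wrist':
        r=np.hypot(p[:,0],p[:,1]); th=np.arctan2(r,p[:,2]); m=i['mtx']
        return np.c_[m[0,2]+m[0,0]*th*p[:,0]/r, m[1,2]+m[1,1]*th*p[:,1]/r]
    q=(i['mtx']@p.T).T; return q[:,:2]/q[:,2:]
def jig(s,P): # s=(x,y,yaw); P in mm
    return R.from_euler('z',s[2]).apply(np.atleast_2d(P)/1000.)+[s[0],s[1],0]
E
cat > fit.py <<'E'
from h import *
T=lambda u,v:(70+u/3.2,90+v/3.2)
S=lambda u,v:(190+u/4.4,95+v/4.4)
top=[((-75,150,18),T(235,467)),((75,150,18),T(235,294)),((75,-150,18),T(580,284)),((-75,-150,18),T(586,457)),((46,98,103),T(269,309)),
 ((18,107,73),T(270,346)),((-18,107,73),T(270,395)),((-18,83,73),T(299,391)),((18,83,73),T(299,345))]
sc=[((75,150,18),S(458,240)),((75,-150,18),S(297,505)),((-75,-150,18),S(127,430)),((46,98,103),S(413,190))]
A=np.array([p for p,_ in top]);B=np.array([q for _,q in top]);C=np.array([p for p,_ in sc]);D=np.array([q for _,q in sc])
f=lambda s:np.r_[(proj('top',jig(s,A))-B).ravel(),(proj('scene',jig(s,C))-D).ravel()]
r=least_squares(f,[.38,.1,0],loss='soft_l1'); s=r.x; print('jig',s,np.round(r.fun,1))
# casting hub top
ca=least_squares(lambda y:(proj('top',jig(s,[0,y[0],66]))-np.array([T(428.5,368)])).ravel(),[-20]);print('cast y',ca.x,ca.fun)
def leaf(a,d,x=0,t=0): # along d mm, t normal offset (+ = top face)
    return [x,-100+d*np.cos(a)-t*np.sin(a),79+d*np.sin(a)+t*np.cos(a)]
L=[((210,-20,6),S(190,165+15)),((210,20,6),S(250,195)),((210,-20,-6),S(192,163)),((210,20,-6),S(253,182))]
for a in np.arange(1.6,2.0,.05):
    print(round(a,2),[((p-[190,95])*4.4).round().astype(int).tolist()[0] for p in [proj('scene',jig(s,leaf(a,210,x,t))) for x,t in((-20,6),(20,6),(20,-6),(-20,-6))]],
     [((p-[70,90])*3.2).round().astype(int).tolist()[0] for p in [proj('top',jig(s,leaf(a,210,x,t))) for x,t in((-20,6),(20,6),(20,-6),(-20,-6))]])
for a in np.arange(1.0,1.75,.1):
    P=[46-85*np.cos(a),98+85*np.sin(a),132]
    print(round(a,2),((proj('top',jig(s,P))-[70,90])*3.2).round(),((proj('scene',jig(s,P))-[190,95])*4.4).round())
E
python3 fit.py
```

```text
jig [0.46737779 0.08472679 0.04990846] [-0.3  0.1  0.  -0.1  0.1 -1.2  0.5 -1.3  0.3 -0.6 -0.5  0.6 -0.5 -1.
 -0.3 -0.1 -0.3  0.5 -0.5  0.1 -0.7 -0.4 -1.6 -0.8 -1.4  1.4]
cast y [-21.66757974] [-0.04394636 -1.10202859]
1.6 [[195, 162], [252, 183], [261, 171], [205, 150]] [[531, 346], [529, 283], [510, 284], [512, 347]]
1.65 [[187, 173], [244, 195], [253, 182], [197, 160]] [[548, 345], [546, 283], [527, 283], [529, 346]]
1.7 [[179, 186], [236, 207], [245, 193], [188, 172]] [[565, 345], [562, 283], [543, 283], [546, 346]]
1.75 [[171, 198], [228, 220], [237, 206], [180, 184]] [[581, 345], [578, 283], [560, 283], [562, 345]]
1.8 [[163, 212], [220, 234], [229, 218], [172, 196]] [[597, 345], [594, 283], [576, 283], [579, 345]]
1.85 [[155, 225], [212, 248], [221, 232], [164, 210]] [[613, 345], [610, 283], [592, 283], [595, 345]]
1.9 [[147, 240], [204, 262], [213, 246], [156, 223]] [[628, 345], [625, 283], [608, 283], [611, 345]]
1.95 [[139, 254], [196, 277], [205, 260], [148, 238]] [[643, 345], [640, 284], [623, 283], [626, 345]]
1.0 [[166. 364.]] [[395.  95.]]
1.1 [[160. 354.]] [[405.  95.]]
1.2 [[156. 344.]] [[416.  95.]]
1.3 [[152. 334.]] [[427.  96.]]
1.4 [[150. 323.]] [[437.  98.]]
1.5 [[149. 312.]] [[447. 101.]]
1.6 [[149. 302.]] [[457. 104.]]
1.7 [[150. 291.]] [[466. 108.]]
```

Fit: jig at world (0.467, 0.085), yaw 0.05. The casting is at jig y≈-22, 20 mm short of home. The leaf is at ~1.66 and the strap at ~1.2. Now I move over the nest with the fingers shut.

```bash
python3 -m jog '[{"offset":[-0.306,-0.261,0],"rotation":[0,0,0],"fingers":-1},{"offset":[-0.306,-0.261,0],"rotation":[0,0,0],"fingers":-1},{"offset":[-0.306,-0.261,0],"rotation":[0,0,0],"fingers":-1},{"offset":[-0.306,-0.261,0],"rotation":[0,0,0],"fingers":-1},{"offset":[-0.306,-0.261,0],"rotation":[0,0,0],"fingers":-1},{"offset":[-0.306,-0.261,0],"rotation":[0,0,0],"fingers":-1},{"offset":[-0.306,-0.261,0],"rotation":[0,0,0],"fingers":-1},{"offset":[-0.306,-0.261,0],"rotation":[0,0,0],"fingers":-1}]' 30
python3 -m jog '[{"offset":[0,0,0],"rotation":[0,0,0.09],"fingers":-1},{"offset":[0,0,0],"rotation":[0,0,0.09],"fingers":-1},{"offset":[0,0,0],"rotation":[0,0,0.09],"fingers":-1},{"offset":[0,0,0],"rotation":[0,0,0.09],"fingers":-1},{"offset":[0,0,0],"rotation":[0,0,0.09],"fingers":-1},{"offset":[0,0,0],"rotation":[0,0,0.089],"fingers":-1},{"offset":[0,0,0],"rotation":[0,0,0],"fingers":-1}]'
cat > st.py <<'E'
from h import *
s=[0.46737779,0.08472679,0.04990846]
o=manip.get_obs(); q=R.from_quat(o['ee_rot']); M=R.from_euler('z',-s[2]).as_matrix()
p=M@(o['position']-[s[0],s[1],0]); print('t',round(o['clock'],2),'tcp_jig mm',(p*1000).round(1),'tool axes in jig',(M@q.as_matrix()).round(3).tolist(),'F_jig',(M@o['ft_force']).round(1),'grip',round(o['grip_width'],3))
E
python3 st.py
```

```text
clock: 2.0
position: [0.4657, 0.1235, 0.2507]
ee_rot: [0.219, 0.976, 0.0, 0.0]
ft_force: [0.3, 0.5, -0.1]
grip_width: -0.005
clock: 2.88
position: [0.4651, 0.1254, 0.2504]
ee_rot: [0.688, 0.726, 0.0, -0.0]
ft_force: [-0.4, 0.8, -0.4]
grip_width: 0.005
t 2.88 tcp_jig mm [-2.000e-01  4.070e+01  2.504e+02] tool axes in jig [[-0.003, 1.0, 0.0], [1.0, 0.003, 0.0], [0.0, 0.0, -1.0]] F_jig [-0.4  0.8 -0.4] grip 0.005
```

```bash
python3 - <<'E'
from h import *
import cv2
s=[0.46737779,0.08472679,0.04990846]
im=manip.camera('wrist').copy()
i=manip.camera_info('wrist'); print(i)
g=im[:,:,::-1].copy()
for P in [(0,-21.7,69),(0,11.3,66),(0,-54.7,66),(-18,107,73),(18,107,73),(18,83,73),(-18,83,73),(46,98,103),(75,150,18),(-75,150,18),(25,-75,60),(-25,-75,60)]:
    u=proj('wrist',jig(s,P))[0]; cv2.circle(g,(int(u[0]),int(u[1])),2,(0,0,255),-1)
cv2.imwrite('pics/w1.png',cv2.resize(g,(800,600)))
E
```

```text
{'mtx': array([[297.31863964,   0.        , 261.1789551 ],
       [  0.        , 297.31863964, 193.45932242],
       [  0.        ,   0.        ,   1.        ]]), 'xyz': array([0.46149151, 0.19993722, 0.37429874]), 'rotation': array([0.98841294, 0.02802342, 0.00459604, 0.14910877])}
```

View pics/w1.png

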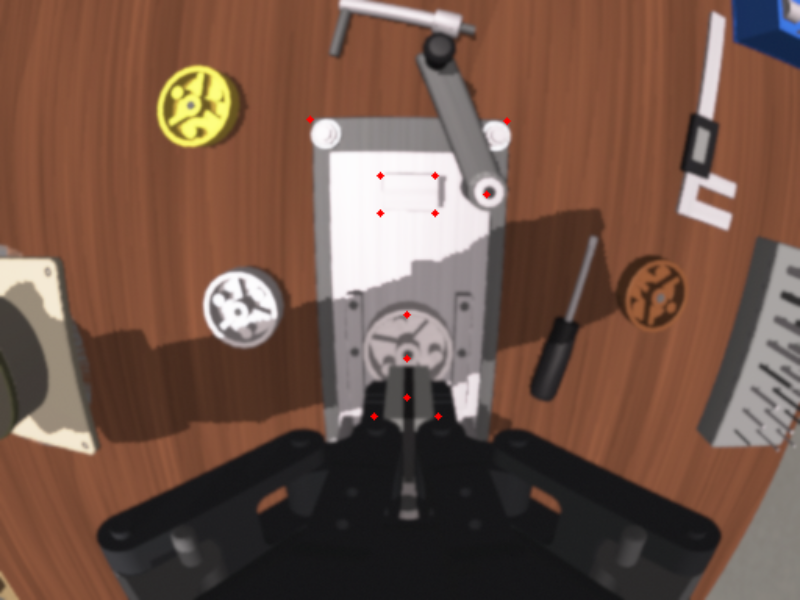

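The wrist view agrees with the jig fit to within ~2 mm. The silver casting's hub is at (407,355) between the rails, with nothing in front of it. Next I descend on its +y side and push.

```bash
python3 -m jog '[{"offset":[0.04,0,0.245],"rotation":[0,0,0],"fingers":-1},{"offset":[0,0,0.245],"rotation":[0,0,0],"fingers":-1},{"offset":[0,0,0.245],"rotation":[0,0,0],"fingers":-1},{"offset":[0,0,0.245],"rotation":[0,0,0],"fingers":-1},{"offset":[0,0,0.245],"rotation":[0,0,0],"fingers":-1},{"offset":[0,0,0],"rotation":[0,0,0],"fingers":-1}]'; python3 st.py
python3 -m jog '[{"offset":[-0.05,0,0],"rotation":[0,0,0],"fingers":-1},{"offset":[-0.05,0,0],"rotation":[0,0,0],"fingers":-1},{"offset":[-0.05,0,0],"rotation":[0,0,0],"fingers":-1},{"offset":[0,0,0],"rotation":[0,0,0],"fingers":-1}]'; python3 st.py
```

```text
clock: 3.68
position: [0.4631, 0.1307, 0.0647]
ee_rot: [0.687, 0.726, -0.002, -0.001]
ft_force: [0.4, -0.8, -0.0]
grip_width: 0.0
t 3.67 tcp_jig mm [-1.9 46.1 64.7] tool axes in jig [[-0.005, 1.0, -0.004], [1.0, 0.005, -0.002], [-0.002, -0.004, -1.0]] F_jig [ 0.3 -0.8 -0. ] grip 0.0
clock: 4.18
position: [0.4663, 0.1082, 0.0671]
ee_rot: [0.689, 0.725, 0.0, 0.0]
ft_force: [0.4, 0.1, -0.7]
grip_width: 0.003
t 4.17 tcp_jig mm [ 0.1 23.5 67.1] tool axes in jig [[-0.001, 1.0, 0.001], [1.0, 0.001, 0.0], [0.0, 0.001, -1.0]] F_jig [ 0.4  0.1 -0.7] grip 0.003
```

```bash
python3 -m jog '[{"offset":[-0.027,0,0],"rotation":[0,0,0],"fingers":-1},{"offset":[-0.027,0,0],"rotation":[0,0,0],"fingers":-1},{"offset":[-0.027,0,0],"rotation":[0,0,0],"fingers":-1},{"offset":[-0.027,0,0],"rotation":[0,0,0],"fingers":-1},{"offset":[0,0,0],"rotation":[0,0,0],"fingers":-1}]'; python3 st.py
python3 -m jog '[{"offset":[-0.013,0,0],"rotation":[0,0,0],"fingers":-1},{"offset":[-0.013,0,0],"rotation":[0,0,0],"fingers":-1},{"offset":[0,0,0],"rotation":[0,0,0],"fingers":-1}]'; python3 st.py
```

```text
clock: 4.8
position: [0.4668, 0.0922, 0.0665]
ee_rot: [0.689, 0.725, -0.0, 0.0]
ft_force: [0.1, -0.1, 0.4]
grip_width: -0.002
t 4.8 tcp_jig mm [-0.2  7.5 66.5] tool axes in jig [[-0.002, 1.0, -0.0], [1.0, 0.002, -0.0], [-0.0, -0.0, -1.0]] F_jig [ 0.1 -0.1  0.4] grip -0.002
clock: 5.18
position: [0.467, 0.0901, 0.0667]
ee_rot: [0.688, 0.726, 0.001, -0.0]
ft_force: [-0.3, 5.6, -0.3]
grip_width: 0.005
t 5.17 tcp_jig mm [-0.1  5.4 66.7] tool axes in jig [[-0.003, 1.0, 0.0], [1.0, 0.003, 0.002], [0.002, 0.0, -1.0]] F_jig [-0.   5.6 -0.3] grip 0.005
```

```bash
python3 -m jog '[{"offset":[-0.01,0,0],"rotation":[0,0,0],"fingers":-1},{"offset":[-0.01,0,0],"rotation":[0,0,0],"fingers":-1},{"offset":[0,0,0],"rotation":[0,0,0],"fingers":-1}]'; python3 st.py; python3 - <<'E'
from h import *
import cv2
s=[0.46737779,0.08472679,0.04990846]
g=manip.camera('top')[:,:,::-1].copy(); cv2.imwrite('pics/t2.png',cv2.resize(g[150:250,100:300],None,fx=4,fy=4,interpolation=cv2.INTER_CUBIC))
g=manip.camera('scene')[:,:,::-1].copy(); cv2.imwrite('pics/s2.png',cv2.resize(g[95:230,190:350],None,fx=4.4,fy=4.4,interpolation=cv2.INTER_CUBIC))
g=manip.camera('wrist')[:,:,::-1].copy(); cv2.imwrite('pics/w2.png',g)
E
```

```text
clock: 5.55
position: [0.4673, 0.0897, 0.067]
ee_rot: [0.687, 0.726, 0.002, -0.001]
ft_force: [-1.5, 15.5, -0.1]
grip_width: 0.008
t 5.55 tcp_jig mm [ 0.2  5.  67. ] tool axes in jig [[-0.005, 1.0, 0.001], [1.0, 0.005, 0.004], [0.004, 0.001, -1.0]] F_jig [-0.7 15.6 -0.1] grip 0.008
```

```bash
python3 -m jog '[{"offset":[0.06,0,0],"rotation":[0,0,0],"fingers":-1},{"offset":[0.04,0,-0.1],"rotation":[0,0,0],"fingers":-1},{"offset":[0.15,0,-0.28],"rotation":[0,0,0],"fingers":-1},{"offset":[0.15,0,-0.28],"rotation":[0,0,0],"fingers":-1},{"offset":[0.05,0,-0.28],"rotation":[0,0,0],"fingers":-1},{"offset":[0,0,-0.28],"rotation":[0,0,0],"fingers":-1},{"offset":[0,0,-0.28],"rotation":[0,0,0],"fingers":-1},{"offset":[0,0,-0.28],"rotation":[0,0,0],"fingers":-1}]'; python3 st.py; python3 - <<'E'
from h import *
import cv2
s=[0.46737779,0.08472679,0.04990846]
g=manip.camera('wrist')[:,:,::-1].copy()
for P in [(0,-42,69),(0,-9,66),(0,-75,66),(33,-42,66),(-33,-42,66),(46,98,103),(-18,83,73),(18,83,73),(25,-75,60),(-25,-75,60)]:
    u=proj('wrist',jig(s,P))[0]*4; cv2.circle(g,tuple((u/4).astype(int)),1,(0,0,255),-1)
cv2.imwrite('pics/w3.png',cv2.resize(g[60:320,150:400],None,fx=2.3,fy=2.3,interpolation=cv2.INTER_CUBIC))
E
```

```text
clock: 6.7
position: [0.4634, 0.1525, 0.336]
ee_rot: [0.689, 0.725, 0.0, 0.0]
ft_force: [0.9, 0.7, 0.2]
grip_width: 0.001
t 6.7 tcp_jig mm [ -0.6  67.9 336. ] tool axes in jig [[-0.001, 1.0, 0.001], [1.0, 0.001, 0.0], [0.0, 0.001, -1.0]] F_jig [1.  0.7 0.2] grip 0.001
```

View pics/w3.png

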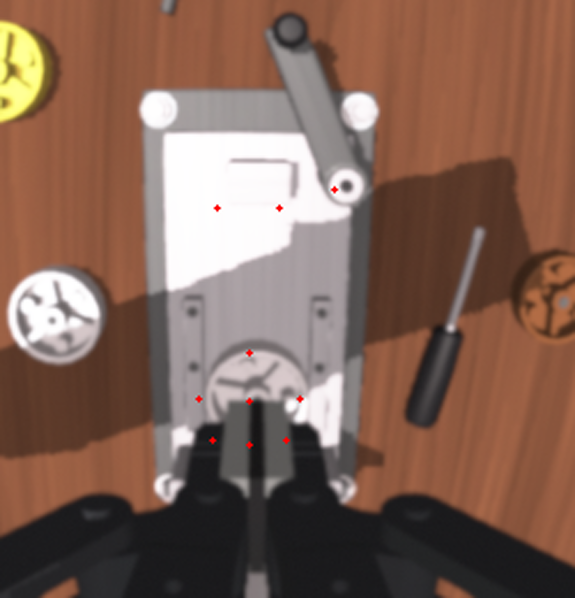

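The fingers hide part of the casting and the arm was still settling. I'll step back to +y and measure the seat once at rest.

```bash
python3 -m jog '[{"offset":[0.25,0,0.1],"rotation":[0,0,0],"fingers":-1},{"offset":[0.25,0,0.1],"rotation":[0,0,0],"fingers":-1},{"offset":[0,0,0],"rotation":[0,0,0],"fingers":-1},{"offset":[0,0,0],"rotation":[0,0,0],"fingers":-1}]'; python3 st.py; python3 - <<'E'
from h import *
import cv2
s=[0.46737779,0.08472679,0.04990846]
g=manip.camera('wrist')[:,:,::-1].copy()
g=cv2.resize(g,None,fx=4,fy=4,interpolation=cv2.INTER_CUBIC)
pts=[(0,-42,69),(0,-9,66),(0,-75,66),(33,-42,66),(-33,-42,66),(46,98,103),(-18,83,73),(18,83,73),(25,-75,60),(-25,-75,60),(35,20,52),(-35,20,52)]
U=np.array([proj('wrist',jig(s,P))[0] for P in pts])*4+1.5
for u in U: cv2.circle(g,tuple(u.astype(int)),3,(0,0,255),-1)
c=U[0].astype(int); print(U.round())
x0,y0=max(c[0]-400,0),max(c[1]-400,0); cv2.imwrite('pics/w4.png',g[y0:y0+600,x0:x0+800]); print(x0,y0)
E
```

```text
clock: 7.25
position: [0.4601, 0.2271, 0.3042]
ee_rot: [0.689, 0.725, 0.0, 0.0]
ft_force: [0.0, -0.1, 0.5]
grip_width: 0.002
t 7.25 tcp_jig mm [-2.000e-01  1.426e+02  3.042e+02] tool axes in jig [[-0.001, 1.0, 0.001], [1.0, 0.001, -0.0], [-0.0, 0.001, -1.0]] F_jig [ 0.  -0.1  0.5] grip 0.002
[[1043. 1162.]
 [1043. 1082.]
 [1043. 1226.]
 [1132. 1157.]
 [ 953. 1156.]
 [1200.  836.]
 [ 986.  848.]
 [1099.  848.]
 [1108. 1216.]
 [ 978. 1216.]
 [1141.  992.]
 [ 945.  992.]]
642 761
```

View pics/w4.png

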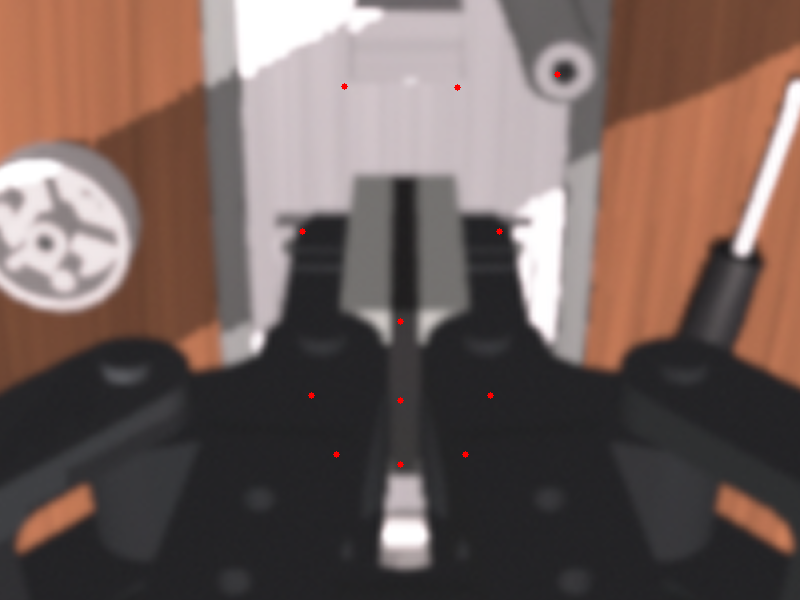

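The camera sits on the +y side, so the fingers now hide the casting entirely. The top camera should be clear.

```bash
python3 - <<'E'
from h import *
import cv2
s=[0.46737779,0.08472679,0.04990846]
g=manip.camera('top')[:,:,::-1].copy()
print([( [round(v,1) for v in d['bbox']],round(d['conf'],2)) for d in manip.recognise('top','casting_center')])
g=cv2.resize(g,None,fx=7,fy=7,interpolation=cv2.INTER_CUBIC)
for y,c in((-42,(0,0,255)),(-21.7,(255,0,0))):
    t=np.linspace(0,2*np.pi,60); P=[(33*np.cos(a),y+33*np.sin(a),66) for a in t]
    U=proj('top',jig(s,P)); print(y,proj('top',jig(s,(0,y,66))),U.min(0),U.max(0))
    for u in U: cv2.circle(g,tuple((u*7+3).astype(int)),2,c,-1)
cv2.imwrite('pics/t4.png',g[165*7:245*7,150*7:262*7])
E
```

```text
[([196.3, 193.6, 222.2, 218.3], 0.95), ([123.5, 260.8, 150.8, 287.5], 0.93), ([180.4, 120.1, 204.5, 144.0], 0.66)]
-42 [[211.62905734 203.58825199]] [199.03069119 191.17612389] [224.22586556 216.1492128 ]
-21.7 [[203.87469359 203.89747618]] [191.26429264 191.47830552] [216.48121464 216.46563258]
```

View pics/t4.png

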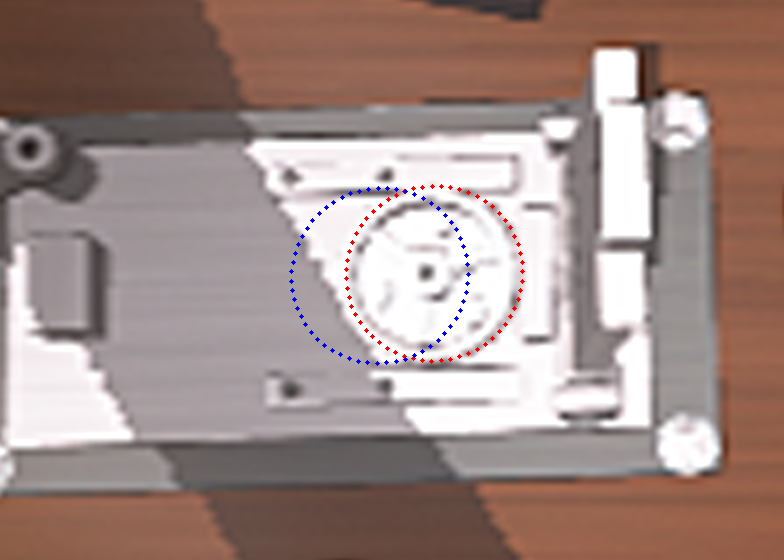

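```bash
python3 - <<'E'
from h import *
s=[0.46737779,0.08472679,0.04990846]
for n,P in dict(stopface=(0,-75,60),railL=(40,20,52),railR=(40,-75,52),hub69=(0,-42,69),wall_right_at_stop=(0,-75,66),wall_left=(0,-9,66),rest=(0,83,73)).items():
    print(n,(proj('top',jig(s,P))[0]*7+3-[1050,1155]).round(1))
E
```

```text
stopface [523.5 271.6]
railL [273.1 180.4]
railR [521.8 170.7]
hub69 [433.6 272.1]
wall_right_at_stop [522.5 269.6]
wall_left [346.1 276.6]
rest [ 95.1 284.2]
```

```bash
python3 - <<'E'
from h import *
o=manip.get_obs(); q=R.from_quat(o['ee_rot'])
for x in(9,11,13,15):
    for z in (17,19,21):
        print(x,z,[(proj('wrist',q.apply(np.array([x,y,z])/1000)+o['position'])[0]*4+1.5-[642,761]).round().tolist() for y in(-14.5,14.5)])
E
```

```text
9 17 [[288.0, 176.0], [510.0, 177.0]]
9 19 [[289.0, 170.0], [509.0, 170.0]]
9 21 [[291.0, 164.0], [507.0, 164.0]]
11 17 [[287.0, 162.0], [510.0, 163.0]]
11 19 [[289.0, 156.0], [509.0, 156.0]]
11 21 [[290.0, 150.0], [508.0, 150.0]]
13 17 [[287.0, 148.0], [511.0, 149.0]]
13 19 [[288.0, 142.0], [510.0, 142.0]]
13 21 [[290.0, 136.0], [508.0, 136.0]]
15 17 [[286.0, 134.0], [511.0, 134.0]]
15 19 [[288.0, 128.0], [510.0, 128.0]]
15 21 [[289.0, 122.0], [509.0, 123.0]]
```

```bash
python3 - <<'E'
from h import *
import cv2
g=np.mean([manip.camera('top')[:,:,::-1].astype(float) for _ in range(4)],0)
c=g[185:222,192:240]; c=np.clip((c-120)*255/135,0,255).astype(np.uint8)
cv2.imwrite('pics/t5.png',cv2.resize(c,None,fx=16,fy=16,interpolation=cv2.INTER_CUBIC))
print(g[200:208,216:232].mean((0,2)).round())
E
```

```text
[244. 241. 243. 249. 248. 252. 253. 207. 225. 251. 248. 253. 233. 194.
 207. 154.]
```

View pics/t5.png

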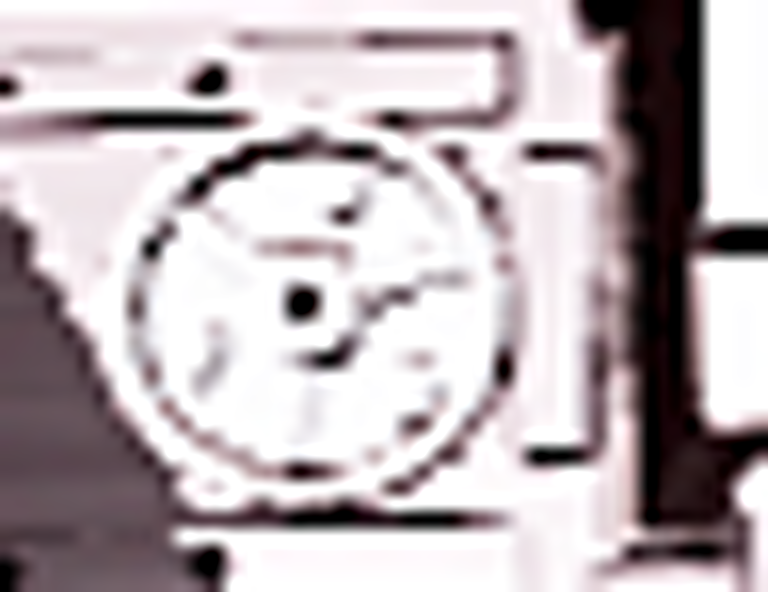

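The casting's rim (crop x 112–518) touches the stop's face (x≈520), and the push force was stiff at 15 N, so it is home. Next I go over the leaf to behind it.

```bash
python3 -m jog '[{"offset":[0,0,-0.3],"rotation":[0,0,0],"fingers":-1},{"offset":[-0.345,0,0],"rotation":[0,0,0],"fingers":-1},{"offset":[-0.345,0,0],"rotation":[0,0,0],"fingers":-1},{"offset":[-0.345,0,0],"rotation":[0,0,0],"fingers":-1},{"offset":[-0.345,0,0],"rotation":[0,0,0],"fingers":-1},{"offset":[-0.345,0,0],"rotation":[0,0,0],"fingers":-1},{"offset":[-0.345,0,0],"rotation":[0,0,0],"fingers":-1},{"offset":[0,0,0],"rotation":[0,0,0],"fingers":-1}]'; python3 st.py
python3 -m jog '[{"offset":[0,0,0.22],"rotation":[0,0,0],"fingers":-1},{"offset":[0,0,0.22],"rotation":[0,0,0],"fingers":-1},{"offset":[0,0,0],"rotation":[0,0,0],"fingers":-1}]'; python3 st.py
```

```text
clock: 8.6
position: [0.4754, -0.0865, 0.3489]
ee_rot: [0.691, 0.723, 0.0, 0.0]
ft_force: [-0.4, 0.5, -0.5]
grip_width: 0.002
t 8.6 tcp_jig mm [  -0.5 -171.4  348.9] tool axes in jig [[0.005, 1.0, 0.001], [1.0, -0.005, -0.0], [-0.0, 0.001, -1.0]] F_jig [-0.4  0.6 -0.5] grip 0.002
clock: 8.98
position: [0.4748, -0.0812, 0.281]
ee_rot: [0.688, 0.726, -0.001, -0.001]
ft_force: [-0.9, 0.9, 0.5]
grip_width: 0.0
t 8.97 tcp_jig mm [  -0.9 -166.1  281. ] tool axes in jig [[-0.003, 1.0, -0.004], [1.0, 0.003, 0.0], [0.0, -0.004, -1.0]] F_jig [-0.8  1.   0.5] grip 0.0
```

```bash
python3 -m jog '[{"offset":[0.1,0,0],"rotation":[0,0,0],"fingers":-1},{"offset":[0.06,0,0],"rotation":[0,0,0],"fingers":-1},{"offset":[0.06,0,0],"rotation":[0,0,0],"fingers":-1},{"offset":[0.06,0,0],"rotation":[0,0,0],"fingers":-1},{"offset":[0.05,0,0],"rotation":[0,0,0],"fingers":-1},{"offset":[0,0,0],"rotation":[0,0,0],"fingers":-1}]'; python3 st.py
```

```text
clock: 9.72
position: [0.4732, -0.0316, 0.2825]
ee_rot: [0.688, 0.726, 0.0, -0.0]
ft_force: [-0.3, -0.5, 0.0]
grip_width: -0.004
t 9.72 tcp_jig mm [ 1.000e-01 -1.165e+02  2.825e+02] tool axes in jig [[-0.003, 1.0, -0.0], [1.0, 0.003, 0.001], [0.001, -0.0, -1.0]] F_jig [-0.3 -0.5  0. ] grip -0.004
```

```bash
python3 -m jog '[{"offset":[0.07,0,0.003],"rotation":[0,0,0],"fingers":-1},{"offset":[0.07,0,0.004],"rotation":[0,0,0],"fingers":-1},{"offset":[0.07,0,0.005],"rotation":[0,0,0],"fingers":-1}]'; python3 st.py; python3 -m jog '[{"offset":[0.08,0,0.016],"rotation":[0,0,0],"fingers":-1},{"offset":[0.08,0,0.02],"rotation":[0,0,0],"fingers":-1},{"offset":[0.08,0,0.022],"rotation":[0,0,0],"fingers":-1}]'; python3 st.py;  python3 - <<'E'
from h import *
import cv2
g=manip.camera('scene')[:,:,::-1]
cv2.imwrite('pics/s6.png',cv2.resize(g[60:230,170:350],None,fx=3.5,fy=3.5,interpolation=cv2.INTER_CUBIC))
E
```

```text
clock: 10.1
position: [0.4717, -0.0004, 0.2806]
ee_rot: [0.688, 0.725, 0.0, 0.0]
ft_force: [2.7, -3.2, -0.3]
grip_width: 0.004
t 10.1 tcp_jig mm [ 1.000e-01 -8.520e+01  2.806e+02] tool axes in jig [[-0.002, 1.0, 0.0], [1.0, 0.002, -0.0], [-0.0, 0.0, -1.0]] F_jig [ 2.6 -3.4 -0.3] grip 0.004
clock: 10.48
position: [0.4699, 0.0359, 0.2718]
ee_rot: [0.688, 0.725, 0.0, 0.0]
ft_force: [2.7, -3.5, 0.8]
grip_width: 0.0
t 10.47 tcp_jig mm [  0.  -48.9 271.8] tool axes in jig [[-0.002, 1.0, 0.0], [1.0, 0.002, 0.0], [0.0, 0.0, -1.0]] F_jig [ 2.5 -3.7  0.8] grip 0.0
```

View pics/s6.png

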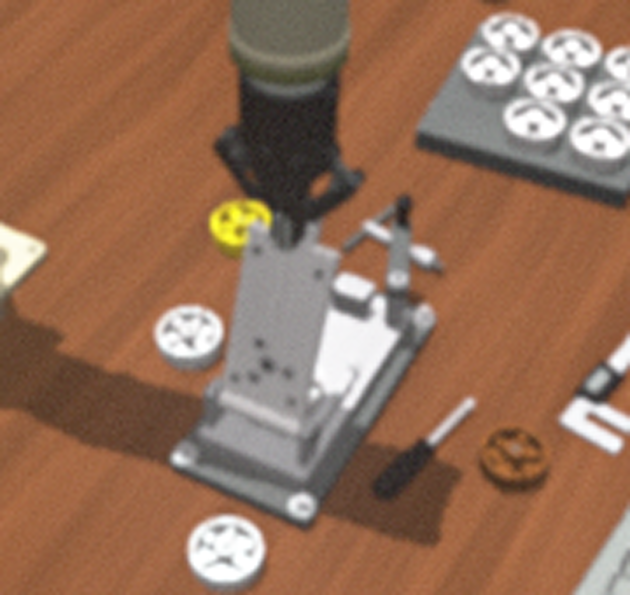

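The leaf is folding, with the fingertips on the tongue at crop (288,228). The force is ~4 N. I continue along the arc.

```bash
python3 -m jog '[{"offset":[0.076,0,0.029],"rotation":[0,0,0],"fingers":-1},{"offset":[0.074,0,0.035],"rotation":[0,0,0],"fingers":-1},{"offset":[0.072,0,0.041],"rotation":[0,0,0],"fingers":-1},{"offset":[0.069,0,0.045],"rotation":[0,0,0],"fingers":-1},{"offset":[0.066,0,0.049],"rotation":[0,0,0],"fingers":-1},{"offset":[0.062,0,0.053],"rotation":[0,0,0],"fingers":-1}]'; python3 st.py; python3 -m jog '[{"offset":[0.059,0,0.057],"rotation":[0,0,0],"fingers":-1},{"offset":[0.055,0,0.061],"rotation":[0,0,0],"fingers":-1},{"offset":[0.05,0,0.064],"rotation":[0,0,0],"fingers":-1}]'; python3 st.py
```

```text
clock: 11.28
position: [0.4665, 0.0984, 0.2337]
ee_rot: [0.688, 0.725, 0.0, -0.0]
ft_force: [1.0, -1.0, 2.8]
grip_width: -0.002
t 11.28 tcp_jig mm [-2.000e-01  1.370e+01  2.337e+02] tool axes in jig [[-0.002, 1.0, -0.0], [1.0, 0.002, 0.0], [0.0, -0.0, -1.0]] F_jig [ 1.  -1.   2.8] grip -0.002
clock: 11.65
position: [0.4652, 0.1229, 0.2063]
ee_rot: [0.688, 0.725, 0.0, -0.0]
ft_force: [0.1, -0.3, 3.4]
grip_width: 0.001
t 11.65 tcp_jig mm [-2.000e-01  3.820e+01  2.063e+02] tool axes in jig [[-0.002, 1.0, 0.0], [1.0, 0.002, 0.0], [0.0, 0.0, -1.0]] F_jig [ 0.1 -0.3  3.4] grip 0.001
```

```bash
python3 -m jog '[{"offset":[0.035,0,0.052],"rotation":[0,0,0],"fingers":-1},{"offset":[0.034,0,0.052],"rotation":[0,0,0],"fingers":-1},{"offset":[0.029,0,0.055],"rotation":[0,0,0],"fingers":-1},{"offset":[0.027,0,0.055],"rotation":[0,0,0],"fingers":-1},{"offset":[0.016,0,0.038],"rotation":[0,0,0],"fingers":-1},{"offset":[0.015,0,0.038],"rotation":[0,0,0],"fingers":-1},{"offset":[0.015,0,0.038],"rotation":[0,0,0],"fingers":-1}]'; python3 st.py; python3 -m jog '[{"offset":[0.012,0,0.04],"rotation":[0,0,0],"fingers":-1},{"offset":[0.012,0,0.04],"rotation":[0,0,0],"fingers":-1},{"offset":[0.011,0,0.04],"rotation":[0,0,0],"fingers":-1},{"offset":[0.006,0,0.03],"rotation":[0,0,0],"fingers":-1},{"offset":[0.006,0,0.03],"rotation":[0,0,0],"fingers":-1},{"offset":[0.006,0,0.03],"rotation":[0,0,0],"fingers":-1},{"offset":[0.005,0,0.03],"rotation":[0,0,0],"fingers":-1},{"offset":[0,0,0],"rotation":[0,0,0],"fingers":-1}]'; python3 st.py
```

```text
clock: 12.52
position: [0.4639, 0.1478, 0.1574]
ee_rot: [0.689, 0.725, -0.0, -0.0]
ft_force: [-0.8, -0.5, 1.7]
grip_width: 0.001
t 12.53 tcp_jig mm [ -0.3  63.2 157.4] tool axes in jig [[-0.002, 1.0, -0.0], [1.0, 0.002, 0.0], [0.0, -0.0, -1.0]] F_jig [-0.8 -0.4  1.7] grip 0.001
clock: 13.52
position: [0.4632, 0.1563, 0.1213]
ee_rot: [0.689, 0.725, -0.0, -0.0]
ft_force: [-0.6, 0.4, -0.4]
grip_width: 0.001
t 13.53 tcp_jig mm [ -0.6  71.7 121.3] tool axes in jig [[-0.002, 1.0, -0.001], [1.0, 0.002, -0.0], [-0.0, -0.001, -1.0]] F_jig [-0.6  0.5 -0.4] grip 0.001
```

```bash
python3 -m jog '[{"offset":[0.002,0,0.02],"rotation":[0,0,0],"fingers":-1},{"offset":[0.002,0,0.02],"rotation":[0,0,0],"fingers":-1},{"offset":[0.002,0,0.02],"rotation":[0,0,0],"fingers":-1},{"offset":[0.001,0,0.015],"rotation":[0,0,0],"fingers":-1},{"offset":[0,0,0.01],"rotation":[0,0,0],"fingers":-1}]'; python3 st.py; python3 -m jog '[{"offset":[0,0,0.01],"rotation":[0,0,0],"fingers":-1},{"offset":[0,0,0.01],"rotation":[0,0,0],"fingers":-1},{"offset":[0,0,0.01],"rotation":[0,0,0],"fingers":-1},{"offset":[0,0,0],"rotation":[0,0,0],"fingers":-1}]'; python3 st.py
```

```text
clock: 14.15
position: [0.4634, 0.1575, 0.1089]
ee_rot: [0.689, 0.725, -0.0, -0.0]
ft_force: [-0.3, 0.6, 2.0]
grip_width: 0.004
t 14.15 tcp_jig mm [ -0.3  72.9 108.9] tool axes in jig [[-0.002, 1.0, -0.0], [1.0, 0.002, 0.0], [0.0, -0.0, -1.0]] F_jig [-0.3  0.6  2. ] grip 0.004
clock: 14.65
position: [0.4634, 0.1576, 0.1044]
ee_rot: [0.688, 0.725, 0.0, 0.0]
ft_force: [0.2, 0.7, 0.9]
grip_width: -0.002
t 14.65 tcp_jig mm [ -0.3  73.  104.4] tool axes in jig [[-0.002, 1.0, 0.0], [1.0, 0.002, -0.0], [-0.0, 0.0, -1.0]] F_jig [0.2 0.7 0.9] grip -0.002
```

```bash
python3 -m jog '[{"offset":[0,0,0.01],"rotation":[0,0,0],"fingers":-1},{"offset":[0,0,0.01],"rotation":[0,0,0],"fingers":-1},{"offset":[0,0,0],"rotation":[0,0,0],"fingers":-1}]'; python3 st.py; python3 -m jog '[{"offset":[0,0,0.01],"rotation":[0,0,0],"fingers":-1},{"offset":[0,0,0.01],"rotation":[0,0,0],"fingers":-1},{"offset":[0,0,0],"rotation":[0,0,0],"fingers":-1}]'; python3 st.py
```

```text
clock: 15.02
position: [0.4637, 0.1576, 0.1038]
ee_rot: [0.689, 0.725, 0.0, -0.0]
ft_force: [-12.2, -4.4, 32.2]
grip_width: -0.0
t 15.03 tcp_jig mm [  0.   73.  103.8] tool axes in jig [[-0.002, 1.0, 0.0], [1.0, 0.002, 0.001], [0.001, 0.0, -1.0]] F_jig [-12.4  -3.8  32.2] grip -0.0
clock: 15.4
position: [0.464, 0.1577, 0.1035]
ee_rot: [0.689, 0.725, 0.001, -0.001]
ft_force: [-27.3, -11.3, 68.7]
grip_width: -0.002
t 15.4 tcp_jig mm [  0.2  73.  103.5] tool axes in jig [[-0.001, 1.0, 0.0], [1.0, 0.001, 0.002], [0.002, 0.0, -1.0]] F_jig [-27.8  -9.9  68.7] grip -0.002
```

The leaf is shut: stiff contact at 85 mm tip height. Now I retreat upward, move beyond the knob and turn the tool.

```bash
python3 -m jog '[{"offset":[0,0,-0.1],"rotation":[0,0,0],"fingers":-1},{"offset":[0,0,-0.2],"rotation":[0,0,0],"fingers":-1},{"offset":[0,0,-0.2],"rotation":[0,0,0],"fingers":-1},{"offset":[0.29,0.08,0],"rotation":[0,0,0],"fingers":-1},{"offset":[0.29,0.08,0],"rotation":[0,0,0],"fingers":-1},{"offset":[0.29,0.08,0],"rotation":[0,0,0],"fingers":-1}]'; python3 -m jog '[{"offset":[0,0,0],"rotation":[0,0,0.08],"fingers":-1},{"offset":[0,0,0],"rotation":[0,0,0.08],"fingers":-1},{"offset":[0,0,0],"rotation":[0,0,0.08],"fingers":-1},{"offset":[0,0,0],"rotation":[0,0,0.082],"fingers":-1},{"offset":[0,0,0],"rotation":[0,0,0],"fingers":-1},{"offset":[0,0,0],"rotation":[0,0,0],"fingers":-1}]'; python3 st.py; python3 - <<'E'
from h import *
import cv2
s=[0.46737779,0.08472679,0.04990846]
g=manip.camera('top')[:,:,::-1]
c=cv2.resize(g[150:250,80:260],None,fx=4,fy=4,interpolation=cv2.INTER_CUBIC)
h=manip.camera('wrist')[:,:,::-1].copy()
for a in(1.1,1.2,1.3):
    u=proj('wrist',jig(s,(46-85*np.cos(a),98+85*np.sin(a),132)))[0]; print(a,u); cv2.circle(h,tuple(u.astype(int)),1,(0,0,255),-1)
d=cv2.resize(h[0:384,:],None,fx=.5,fy=.5); h2=cv2.resize(h[180:380,150:400],None,fx=1.6,fy=1.0)
cv2.imwrite('pics/m7.png',np.vstack([c,np.hstack([d,np.zeros((192,720-256,3),np.uint8)])]))
cv2.imwrite('pics/w7.png',h)
E
```

```text
clock: 16.15
position: [0.4929, 0.2911, 0.1735]
ee_rot: [0.689, 0.725, 0.0, 0.0]
ft_force: [0.8, -0.0, -0.3]
grip_width: -0.003
clock: 16.9
position: [0.4926, 0.2898, 0.1735]
ee_rot: [0.882, 0.472, 0.0, 0.0]
ft_force: [-0.1, 0.4, 0.2]
grip_width: 0.004
t 16.9 tcp_jig mm [ 35.4 203.5 173.5] tool axes in jig [[0.596, 0.803, 0.0], [0.803, -0.596, -0.0], [-0.0, 0.0, -1.0]] F_jig [-0.1  0.4  0.2] grip 0.004
1.1 [252.64827043 285.98688758]
1.2 [258.82867763 276.87366789]
1.3 [266.34288304 267.94011888]
```

View pics/m7.png

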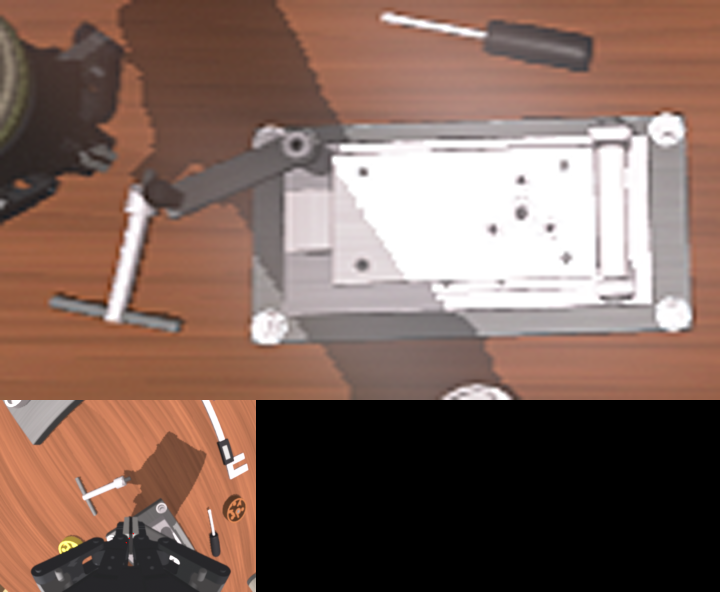

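The leaf lies flat over the casting and the strap is clear of the tongue, with its knob at crop (160,190). The fingers are beyond it at jig (35,204). I descend and begin sweeping.

```bash
python3 -m jog '[{"offset":[0,0,0.168],"rotation":[0,0,0],"fingers":-1},{"offset":[0,0,0.168],"rotation":[0,0,0],"fingers":-1},{"offset":[0,0,0],"rotation":[0,0,0],"fingers":-1}]'; python3 st.py; python3 -m jog '[{"offset":[-0.045,0,0],"rotation":[0,0,0],"fingers":-1},{"offset":[-0.042,0,0],"rotation":[0,0,0],"fingers":-1},{"offset":[-0.05,-0.025,0],"rotation":[0,0,0],"fingers":-1},{"offset":[-0.051,-0.025,0],"rotation":[0,0,0],"fingers":-1}]'; python3 st.py; python3 -m jog '[{"offset":[-0.054,-0.016,0],"rotation":[0,0,0],"fingers":-1},{"offset":[-0.055,-0.013,0],"rotation":[0,0,0],"fingers":-1}]'; python3 st.py; python3 - <<'E'
from h import *
import cv2
g=manip.camera('scene')[:,:,::-1]
cv2.imwrite('pics/s8.png',cv2.resize(g[60:230,190:350],None,fx=3.5,fy=3.5,interpolation=cv2.INTER_CUBIC))
E
```

```text
clock: 17.38
position: [0.4916, 0.2891, 0.1216]
ee_rot: [0.882, 0.471, -0.002, 0.0]
ft_force: [-1.0, 0.3, 0.2]
grip_width: 0.004
t 17.38 tcp_jig mm [ 34.4 202.9 121.6] tool axes in jig [[0.598, 0.802, -0.003], [0.802, -0.598, -0.002], [-0.003, -0.001, -1.0]] F_jig [-1.   0.4  0.2] grip 0.004
clock: 17.88
position: [0.4703, 0.2706, 0.1237]
ee_rot: [0.883, 0.47, 0.001, -0.0]
ft_force: [0.3, 1.2, 1.3]
grip_width: 0.003
t 17.88 tcp_jig mm [ 12.2 185.5 123.7] tool axes in jig [[0.599, 0.801, 0.001], [0.801, -0.599, 0.001], [0.001, 0.0, -1.0]] F_jig [0.4 1.2 1.3] grip 0.003
clock: 18.12
position: [0.4573, 0.2591, 0.1231]
ee_rot: [0.883, 0.47, -0.0, -0.0]
ft_force: [0.7, 2.0, 0.9]
grip_width: 0.001
t 18.12 tcp_jig mm [ -1.3 174.6 123.1] tool axes in jig [[0.599, 0.801, -0.0], [0.801, -0.599, 0.0], [0.0, -0.0, -1.0]] F_jig [0.8 2.  0.9] grip 0.001
```

View pics/s8.png

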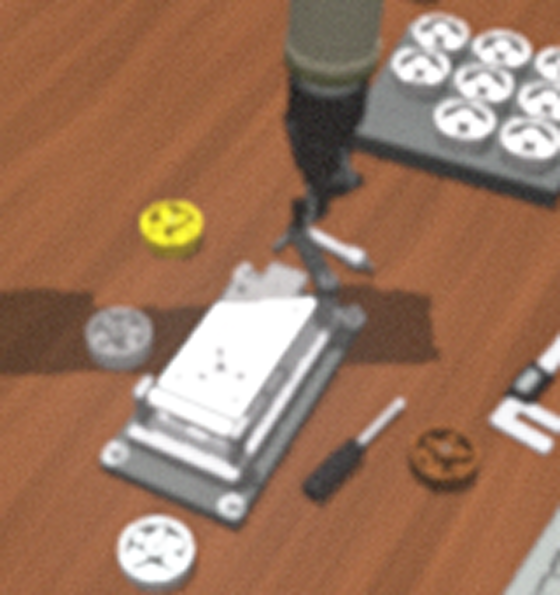

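The strap is swinging: knob at crop (300,210), just in front of the fingers, with ~2 N. I continue.

```bash
python3 -m jog '[{"offset":[-0.056,-0.006,0],"rotation":[0,0,0],"fingers":-1},{"offset":[-0.057,-0.001,0],"rotation":[0,0,0],"fingers":-1},{"offset":[-0.056,0.006,0],"rotation":[0,0,0],"fingers":-1},{"offset":[-0.056,0.01,0],"rotation":[0,0,0],"fingers":-1}]'; python3 st.py; python3 -m jog '[{"offset":[-0.054,0.017,0],"rotation":[0,0,0],"fingers":-1},{"offset":[-0.053,0.02,0],"rotation":[0,0,0],"fingers":-1},{"offset":[-0.04,0.02,0],"rotation":[0,0,0],"fingers":-1}]'; python3 st.py;  python3 -m jog '[{"offset":[-0.025,0.015,0],"rotation":[0,0,0],"fingers":-1},{"offset":[-0.02,0.015,0],"rotation":[0,0,0],"fingers":-1},{"offset":[0,0,0],"rotation":[0,0,0],"fingers":-1}]'; python3 st.py
```

```text
clock: 18.68
position: [0.44, 0.23, 0.1231]
ee_rot: [0.883, 0.47, -0.0, -0.0]
ft_force: [-0.7, 1.7, -0.4]
grip_width: -0.0
t 18.68 tcp_jig mm [-20.1 146.5 123.1] tool axes in jig [[0.599, 0.801, -0.0], [0.801, -0.599, 0.0], [0.0, -0.0, -1.0]] F_jig [-0.6  1.8 -0.4] grip -0.0
clock: 19.05
position: [0.435, 0.2069, 0.1231]
ee_rot: [0.883, 0.47, 0.0, -0.0]
ft_force: [0.4, 1.8, -0.1]
grip_width: -0.001
t 19.05 tcp_jig mm [-26.3 123.7 123.1] tool axes in jig [[0.599, 0.801, 0.0], [0.801, -0.599, 0.0], [0.0, 0.0, -1.0]] F_jig [ 0.4  1.8 -0.1] grip -0.001
clock: 19.42
position: [0.4351, 0.1999, 0.1233]
ee_rot: [0.883, 0.47, 0.0, -0.0]
ft_force: [0.9, 3.3, -0.7]
grip_width: 0.0
t 19.43 tcp_jig mm [-26.4 116.7 123.3] tool axes in jig [[0.598, 0.801, 0.001], [0.801, -0.598, 0.001], [0.001, -0.0, -1.0]] F_jig [ 1.1  3.2 -0.7] grip 0.0
```

```bash
python3 -m jog '[{"offset":[-0.011,0.008,0],"rotation":[0,0,0],"fingers":-1},{"offset":[-0.011,0.008,0],"rotation":[0,0,0],"fingers":-1},{"offset":[0,0,0],"rotation":[0,0,0],"fingers":-1}]'; python3 st.py; python3 -m jog '[{"offset":[-0.011,0.008,0],"rotation":[0,0,0],"fingers":-1},{"offset":[0,0,0],"rotation":[0,0,0],"fingers":-1}]'; python3 st.py
```

```text
clock: 19.8
position: [0.4352, 0.1993, 0.1235]
ee_rot: [0.882, 0.471, 0.002, -0.002]
ft_force: [3.0, 18.7, -6.4]
grip_width: -0.0
t 19.8 tcp_jig mm [-26.4 116.1 123.5] tool axes in jig [[0.596, 0.803, 0.002], [0.803, -0.596, 0.005], [0.005, -0.001, -1.0]] F_jig [ 4.  18.5 -6.4] grip -0.0
clock: 20.05
position: [0.4354, 0.199, 0.1238]
ee_rot: [0.882, 0.472, 0.003, -0.002]
ft_force: [3.4, 25.4, -9.5]
grip_width: -0.002
t 20.05 tcp_jig mm [-26.2 115.7 123.8] tool axes in jig [[0.595, 0.804, 0.003], [0.804, -0.595, 0.007], [0.008, -0.001, -1.0]] F_jig [ 4.6 25.2 -9.5] grip -0.002
```

The strap is stiff at its stop. I retract and check.

```bash
python3 -m jog '[{"offset":[0.05,-0.02,0],"rotation":[0,0,0],"fingers":-1},{"offset":[0.1,0,0],"rotation":[0,0,0],"fingers":-1},{"offset":[0.1,0,-0.2],"rotation":[0,0,0],"fingers":-1},{"offset":[0.2,0,-0.3],"rotation":[0,0,0],"fingers":-1},{"offset":[0.3,0,-0.2],"rotation":[0,0,0],"fingers":-1},{"offset":[0.3,0,0],"rotation":[0,0,0],"fingers":-1},{"offset":[0.3,0,0],"rotation":[0,0,0],"fingers":-1},{"offset":[0,0,0],"rotation":[0,0,0],"fingers":-1}]'; python3 st.py; python3 - <<'E'
from h import *
import cv2
s=[0.46737779,0.08472679,0.04990846]
for a in(0,.1,.2): print(a,[((proj(c,jig(s,(46-85*np.cos(a),98+85*np.sin(a),132)))[0]-o)*k).round() for c,o,k in(('top',[80,110],3.5),('scene',[190,90],3.5))])
g=manip.camera('top')[:,:,::-1];h=manip.camera('scene')[:,:,::-1]
r=lambda x:cv2.resize(x,None,fx=3.5,fy=3.5,interpolation=cv2.INTER_CUBIC)
A=r(g[165:245,100:300]);B=r(h[100:220,190:350])[:320]
print([((proj('top',jig(s,(46-85*np.cos(a),98+85*np.sin(a),132)))[0]-[100,165])*3.5).round() for a in (0,.1,.2)])
B=np.hstack([B,np.zeros((B.shape[0],700-B.shape[1],3),np.uint8)])
cv2.imwrite('pics/f9.png',np.vstack([A,B]))
E
```

```text
clock: 21.05
position: [0.5461, 0.3657, 0.226]
ee_rot: [0.882, 0.471, -0.001, 0.0]
ft_force: [-0.0, -0.1, -0.6]
grip_width: 0.001
t 21.05 tcp_jig mm [ 92.7 276.7 226. ] tool axes in jig [[0.597, 0.802, -0.002], [0.802, -0.597, -0.002], [-0.002, -0.0, -1.0]] F_jig [-0.  -0.1 -0.6] grip 0.001
0 [array([249., 380.]), array([248., 124.])]
0.1 [array([237., 380.]), array([252., 118.])]
0.2 [array([225., 378.]), array([257., 114.])]
[array([179., 187.]), array([167., 187.]), array([155., 186.])]
```

View pics/f9.png

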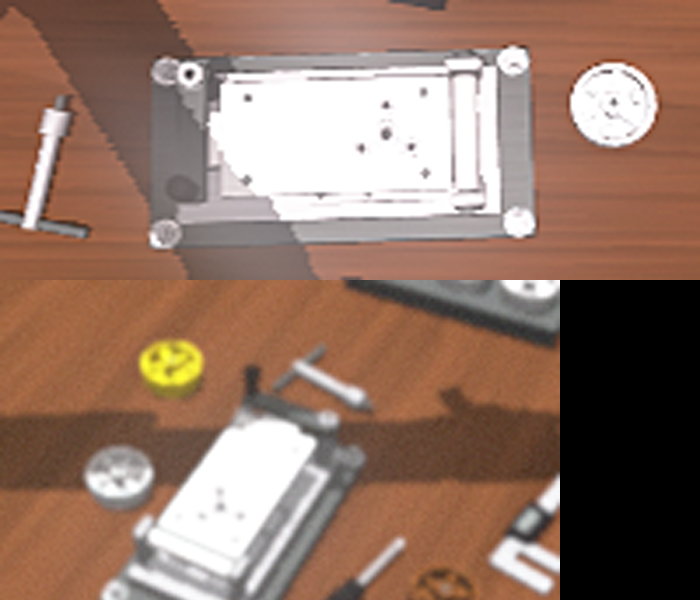

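Both views show the strap across the tongue. The knob is at (183,188) in the top view against (179,187) predicted for 0 rad. The plate lies flat and the fingers are clear, so I hand in.

```bash
python3 -c "
from workcell import manip
print(manip.hand_in())"
```

```text
the job is handed in; nothing more can be done
None
```

The drill jig is ready for drilling and the job is handed in, at about 21 s on the robot clock. I pushed the casting home, folded the drill plate shut and then swung the latch strap across its tongue, all with shut fingertips and nothing lifted.

- **Casting:** it met a stiff stop at about 15 N, and in the top view its rim touches the end stop. By finger position and hub pixel it looked 2 to 3 mm short. I put this down to an error in my estimate of the jig's position, because the rails in the same picture were off the same way by 1 to 2 mm.
- **Drill plate:** I followed it down slowly along its arc until it stopped hard at the expected 85 mm height, and it shows flat in both views. My last confirming press was harder than needed, about 69 N down (about 75 N in total) at the wrist. That is below the 120 N limit.
- **Latch strap:** it stopped hard at about 25 N. The top and scene views both put it across the tongue at about 0 rad.

The robot was clear of everything at hand-in. I touched no bystander, and those visible in the last pictures lie where they were; the final crops did not cover the oil bottle or the chip brush.

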